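# Put the bonsai turntable's hand drive in gear and square up the tree

### The job

The bonsai pot stands on a geared turntable whose hand-drive knob is pulled up, out of gear. Ease the knob down with light pressure while rocking it round a little by hand until its teeth drop in between those of the gear below, then press it fully home; never force it down on clashing teeth and do not drive the turntable round on half-engaged teeth. Then turn the knob until the stud on the turntable's rim lines up with the fixed pointer, let go, and leave the knob in gear; do not touch the turntable, pot or tree, nor disturb the things lying about.

Things in the scene. Friction and masses are not known exactly. Their poses are not given: they have to be found in the camera images.
- knob_grip (a point): Black bar knob of the hand drive: upright bar 60 long x 22 thick x 38 tall on a round flange (diameter 74, 8 thick), on a vertical spindle. This point is on the spindle's axis, half-way up the bar: 19 above the flange, 19 below the bar's top; 125 above the work surface when raised, 111.5 when home. x along the bar's length, y across its thickness
- knob (a joint): Depth of the knob in m: 0 raised, 0.0135 fully home. It stays at any height where it is left; about 2 N moves it down if nothing blocks. Dog tips meet at 0.004. On clashing teeth a spring pushes back, about 4 N at first touch to 8 N at 0.009, where it stops hard. When the teeth come in line the sleeve snaps down, that spring force vanishes, and 2 to 4 N takes it home
- spindle (a joint): Turn of the knob in rad, positive anticlockwise from above, 0 with the bar along the machine's x axis; no stops, free out of gear. Under the knob turns a sprung steel sleeve with five square dogs pointing down. Their angle to the bar is unknown (the knob was clamped on anyhow) and they clash at the start, so the mesh must be found by feel
- ring: Steel gear ring below the knob on the same axis, coupled to the turntable; five square dogs point up (pitch 72 degrees, 10 high, 12.8 wide, radius 22 to 34). Origin at its underside, 50 above the work surface. In gear there is about 0.05 rad of play to either side. While the teeth clash they must not bear more than 25 N
- turntable: Dark round turntable, diameter 300, with the pot fixed on it: yellow oval 260 x 144, top 123 above the work surface, small tree, top about 275. Origin on its axis at its underside, 46 above the work surface, 260 from the knob's axis; x axis towards the stud. In gear it turns half as far as the knob and the other way; 0.15 N m at the knob drives it. Heavy (3 kg): turn it smoothly; stays where left
- stud (a point): Top of an upright steel stud, diameter 12, 22 tall, near the turntable's rim, 137 from its axis, 85 above the work surface; x axis radially outwards
- pointer (a point): Tip of the fixed steel pointer beside the turntable, 163 from its axis, 66 above the work surface; its x axis points from the turntable's axis through the pointer: lined up when the stud's x axis is parallel to it
- spare_pot: Loose terracotta pot, diameter 90, 75 tall, origin at its underside: leave alone
- wire_spool: Loose copper ring, diameter 80, 30 tall, origin at its underside: leave alone
- grit_tray: Loose black tray 130 x 170 x 40, origin at its underside: leave alone

How it is judged:
By the outcome, as a careful person would: the job done as asked, in the order asked, and still so for the second after the job is handed in, with the robot touching nothing.
It also fails if it takes over 64 s, if anything falls off the work surface, if the arm or the gripper's body presses on something with over 40 N, if the wrist force passes 120 N, or if a joint passes its speed limit or range.

### The arm

A 7-joint arm with a two-finger parallel gripper is mounted at the origin on the work surface. World frame = base frame: x ahead of the robot, y to its left, z up, the work surface at z = 0. Lengths are in m, angles in rad, forces in N, time in s.
With the tool pointing down it reaches from about 0.425 to 0.925 m from the base axis. Payload 6.8 kg.
Tool frame: the origin (TCP) lies between the finger pads; the fingertips stand r.tip_extent ahead of it and the grasp point (between the pads) lies 5 mm behind it (r.tip_extent is the distance from the TCP to the fingertips, in m); y points along the fingers, x is the direction in which the jaws open and shut, and the axes are right-handed (so a half turn about y gives the same grasp; the last joint's range is limited). The gripper opens to 85 mm and grips with 20 to 120 N. Pads are 22 mm wide; open, the fingers measure 114 mm over their backs; the gripper's body (76 mm by 85 mm) begins 54 mm behind the grasp point. The pads swing forward as they close: fully open they stand 13 mm farther back than shut.
Start: joints at [-1.329, 0.477, 0.022, 1.555, -0.011, 1.109, -0.083], TCP at [0.231, 0.634, 0.245] pointing down, gripper open.
Joint ranges: [-2.96, 2.96], [-0.34, 2.1], [-1.41, 1.46], [0.24, 2.44], [-1.37, 4.51], [0.17, 1.92], [-2.96, 2.96]. Speed limits (rad/s): [2.39, 2.39, 3.14, 3.14, 3.14, 3.14, 3.14].

### API

Orientations are given as a rotation vector (axis times angle).
In Python, from bench import r gives the robot as it stands.
- The arm moves only by the tool send_rows, never from a script. Its argument "plan" is a list of rows, each a list of 5 numbers: the shift along the tool's x, y, z in cm, then the turn about the tool's y in degrees, then the opening, from 0 (shut) to 1 (fully open). In form: [[dx, dy, dz, spin, grip], ...]. A call has 1 to 12 rows; each row shifts and turns the commanded pose from where the row before left it, along the tool's axes as they then stand; what a row does not reach is not made up. A row lasts 1/8 s, in which the tool goes at most 62.5 mm and 10.7 degrees, less where a joint would pass 70% of its speed; a pose out of reach is approached as far as the arm can. A call is refused whole if a number of a shift passes 6.25 or a number of a turn 10.7, either way. A call with a gripper value outside its range is refused whole. The fingers move at their own pace and stop on an object; "force" is the grip in N (left out, the last holds). Time passes only in rows, so rows that do not move let the fingers close. It gives the time, the measured TCP pose, the force and the opening at its end, in the units of the state.
- r.get_obs(): the state, without advancing time (a new reading comes with each control period).
- r.grab_frame(name): name is "side" or "top"; returns a dict with "image" (400x640x3 uint8, red, green, blue), "camera_matrix" (3x3 intrinsics, pixels), "cam_to_world" (4x4, takes a point from camera to world coordinates). Camera axes: x right, y down, z forward; pixel columns grow to the right and rows downward; lengths in m; the calibration is good to about 2 mm. A picture is of the moment at which its call begins. There is no depth.
- r.hand_in(): hands the job in, once; it reports no verdict.
Trained networks look in the newest picture that a camera, given by its name, has taken for a name from the list of things; names that differ only in an ending like _2 or _b are one class to them, and where a whole thing is asked for, a point or a joint stands for the part that bears it (a point fixed in the world has none). Each returns a list of dicts, best first, with "p" (0 to 1); they miss things now and then, are a little off and sometimes report something else, mostly with a low value. They report only what shows in the picture. A call takes as long as a camera call.
- r.recognise(camera, target): "rect" ([left, top, right, bottom] in pixels, round what is visible of it).
The state is a dict: "clock": time; "joints": joint angles; "qvel": joint speeds; "tau": joint torques, N m; "tcp_pos": TCP position; "orientation": TCP orientation; "contact_force": force on the tool from outside, world axes, zero at the start; "moment": the same for the moment, N m; "grip_width": finger opening in m.
Only numpy, scipy, OpenCV 4.12 (cv2) and the standard library are available. Lean on these libraries where they do the work, as an engineer would, in place of code of your own. Each camera call takes 0.05 s, during which the arm holds its last target.

## Working session

There is one attempt and no reset: what is moved stays moved. The work goes in short steps, Python scripts to look and compute and a tool call to move; the robot and the scene stay as the last step left them, time stands still between calls to the robot, and variables do not carry over. Pictures are saved under pics/ and viewed, and the job is handed in when it is done.

Besides the shell and the picture viewer there is one more tool, called after "Request:" by a JSON object that holds its "fn" and its "kwargs", one argument or row to a line. send_rows: Moves the arm, as the interface text tells. Its arguments: {"type":"object","properties":{"plan":{"type":"array","items":{"type":"array","items":{"type":"number"}}},"force":{"type":"number"}},"required":["plan"]}

```bash
ls; mkdir -p pics
python3 - <<'E'
from bench import r
import cv2,numpy as np
o=r.get_obs()
for k,v in o.items(): print(k,np.round(v,4))
print(r.tip_extent)
for c in("side","top"):
    f=r.grab_frame(c); cv2.imwrite(f"pics/{c}0.png",f["image"][:,:,::-1]); print(f["camera_matrix"],np.round(f["cam_to_world"],4).tolist())
    for t in["knob_grip","stud","pointer","turntable","ring","spare_pot","wire_spool","grit_tray"]:
        print(c,t,[(np.round(d["rect"],1).tolist(),round(d["p"],2)) for d in r.recognise(c,t)[:2]])
E
```

```text
pics
clock 0.0
joints [-1.3291  0.4778  0.0223  1.5565 -0.0115  1.1093 -0.0831]
qvel [ 0.001  -0.0006 -0.0005 -0.0006  0.0012 -0.0002 -0.0014]
tau [-3.00000e-04 -5.96457e+01  1.60770e+00 -2.81192e+01  1.24000e-02
  9.60000e-03 -0.00000e+00]
tcp_pos [0.2311 0.6336 0.2443]
orientation [-1.3558 -0.9467  0.9491]
contact_force [-0.3238 -0.1396 -0.5308]
moment [-0.0197  0.0094  0.023 ]
grip_width 0.0853
0.014
[[475.7189096    0.         327.31353479]
 [  0.         475.7189096  201.17760988]
 [  0.           0.           1.        ]] [[0.8469, -0.3073, 0.434, 0.1051], [-0.5313, -0.4565, 0.7136, -0.6261], [-0.0212, -0.835, -0.5499, 0.7079], [0.0, 0.0, 0.0, 1.0]]
side knob_grip [([296.0, 204.8, 332.5, 244.5], 0.66)]
side stud [([270.7, 234.7, 440.9, 400.0], 0.94)]
side pointer [([266.9, 204.3, 458.1, 398.4], 0.79), ([294.2, 206.9, 331.9, 246.1], 0.33)]
side turntable [([269.6, 234.1, 439.3, 396.3], 0.68)]
side ring [([297.7, 234.7, 331.1, 252.9], 0.64)]
side spare_pot [([210.7, 165.1, 240.6, 201.0], 0.83)]
side wire_spool [([256.2, 165.0, 286.1, 186.0], 0.71)]
side grit_tray [([333.9, 175.6, 418.8, 234.0], 0.9)]
[[377.57952139   0.         318.20028676]
 [  0.         377.57952139 194.59236017]
 [  0.           0.           1.        ]] [[0.0201, -0.9924, 0.121, 0.4567], [-0.9997, -0.0216, -0.0114, 0.1854], [0.014, -0.1208, -0.9926, 1.0704], [0.0, 0.0, 0.0, 1.0]]
top knob_grip [([330.3, 206.6, 359.3, 236.8], 0.74)]
top stud [([380.7, 195.9, 498.8, 306.9], 0.8)]
top pointer [([311.7, 177.5, 503.8, 307.9], 0.75)]
top turntable [([384.9, 195.2, 501.1, 306.3], 0.57)]
top ring []
top spare_pot []
top wire_spool [([196.2, 176.8, 226.0, 206.3], 0.84)]
top grit_tray [([277.3, 111.2, 337.8, 161.1], 0.74), ([313.1, 175.4, 500.2, 306.1], 0.72)]
```

Run:
```python
import cv2
a=cv2.imread("pics/side0.png");b=cv2.imread("pics/top0.png")
cv2.imwrite("pics/side0z.png",cv2.resize(a[180:400,200:480],None,fx=2.7,fy=2.7,interpolation=cv2.INTER_CUBIC))
cv2.imwrite("pics/top0z.png",cv2.resize(b[150:350,290:530],None,fx=3,fy=3,interpolation=cv2.INTER_CUBIC))
```

```text
(no output)
```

View pics/side0.png

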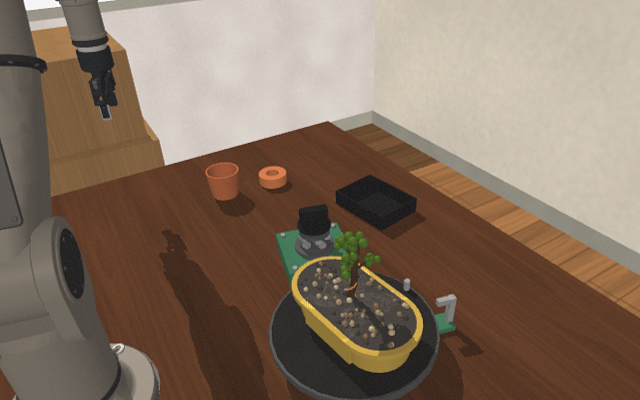

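View pics/top0.png

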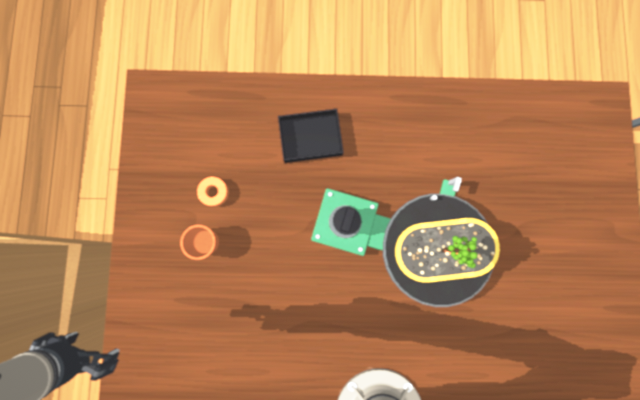

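```bash
sleep 1
```

```text
(no output)
```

View pics/side0z.png

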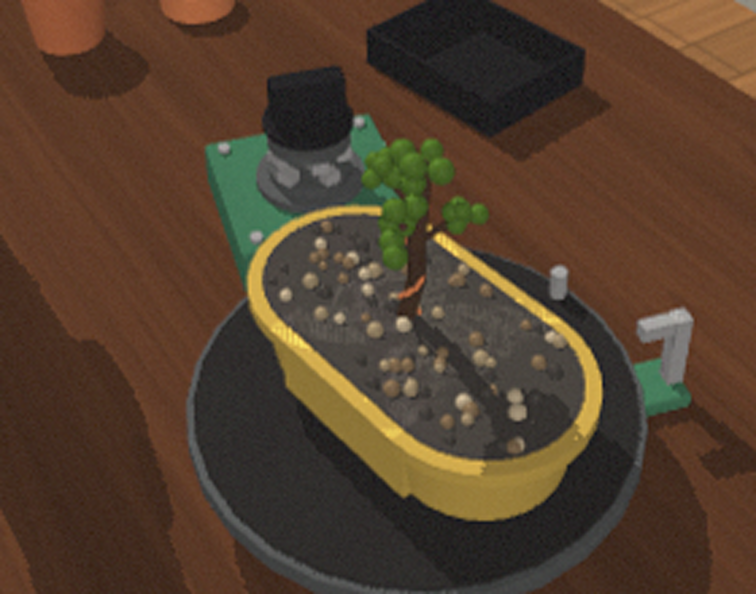

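View pics/top0z.png

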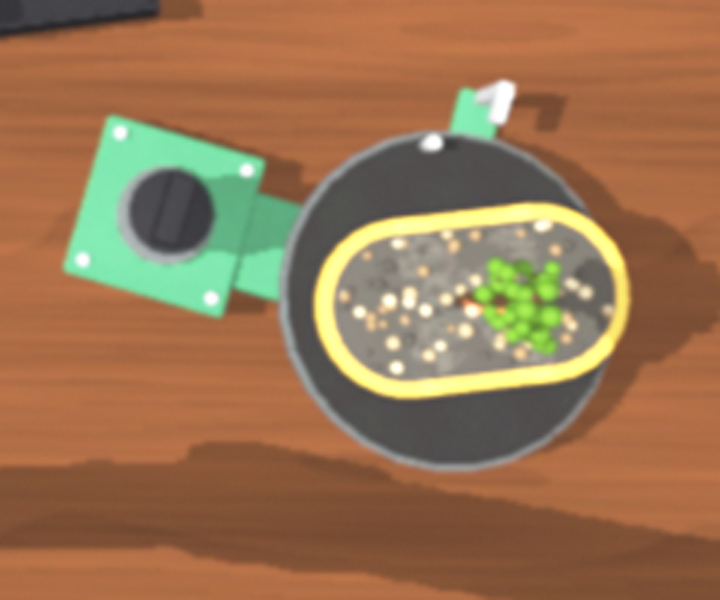

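```bash
cat > h.py <<'E'
import numpy as np,cv2
from bench import r
def ray(f,u,v,z):
    K=f["camera_matrix"];T=f["cam_to_world"]
    d=T[:3,:3]@np.linalg.inv(K)@np.array([u,v,1.0]);o=T[:3,3]
    return o+d*(z-o[2])/d[2]
def proj(f,p):
    T=np.linalg.inv(f["cam_to_world"]);c=T[:3,:3]@np.array(p)+T[:3,3];q=f["camera_matrix"]@c
    return q[:2]/q[2]
def crop(f,name,x0,y0,x1,y1,s):
    cv2.imwrite(name,cv2.resize(f["image"][y0:y1,x0:x1,::-1],None,fx=s,fy=s,interpolation=cv2.INTER_CUBIC))
E
python3 - <<'E'
from h import *
f=r.grab_frame("top");g=r.grab_frame("side")
crop(f,"pics/tk.png",320,190,380,250,10)
crop(g,"pics/sk.png",285,195,345,260,9)
crop(f,"pics/ts.png",420,170,470,210,12)
crop(g,"pics/ss.png",390,265,470,345,7)
# turntable rim circle fit, top cam, candidates
from scipy.optimize import least_squares
im=cv2.cvtColor(f["image"],cv2.COLOR_RGB2GRAY)
print(proj(f,[0.45,0.1,0.1]))
E
```

```text
[346.27463548 243.86688449]
```

View pics/tk.png

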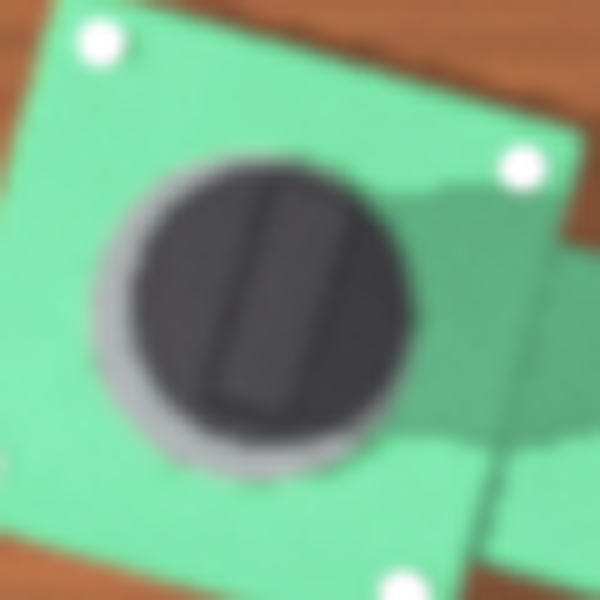

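View pics/sk.png

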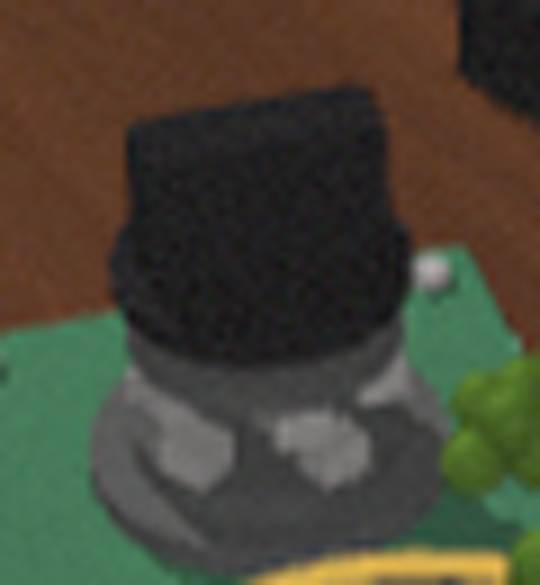

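View pics/ts.png

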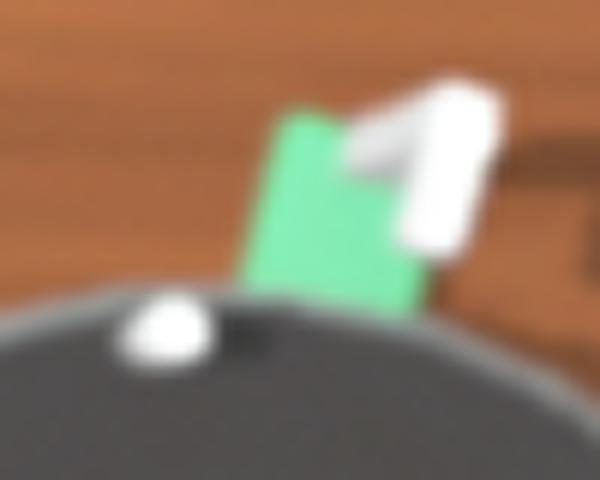

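View pics/ss.png

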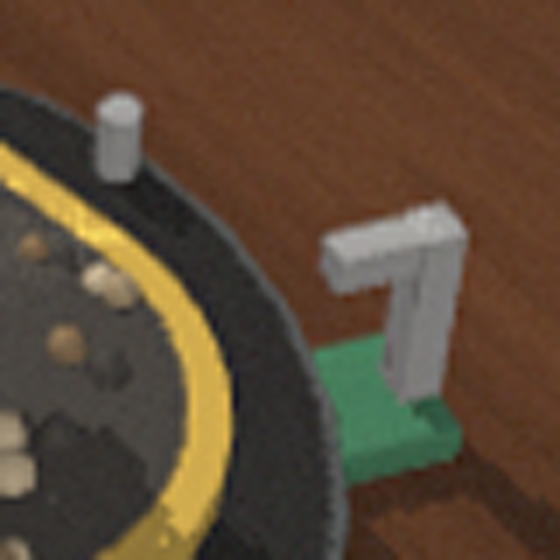

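Run:
```python
from h import *
f=r.grab_frame("top");g=r.grab_frame("side")
R=lambda *a:np.round(ray(*a),4)
T=lambda x,y:(320+x/10,190+y/10)
print("bar top corners",[R(f,*T(*p),.144) for p in((272,180),(350,205),(292,412),(215,388))],"mean",R(f,*T(282,296),.144))
print("flange",R(f,*T(273,302),.106))
S=lambda x,y:(285+x/9,195+y/9)
print("bar side-top",R(g,*S(135,125),.144),R(g,*S(370,92),.144))
c=[]
# turntable from wheel: top view rim extents
print("stud top", R(f,420+170/12,170+320/12,.085),R(g,390+120/7,265+104/7,.085))
print("ptr tip", R(f,420+430/12,170+245/12,.068),R(f,420+435/12,170+235/12,.073),R(g,390+330/7,265+262/7,.066))
# rim fit
im=f["image"].astype(int)
A=ray(f,290+452/3,150+300/3,.063)[:2]; print("axis guess",A)
g_=cv2.GaussianBlur(cv2.cvtColor(f["image"],cv2.COLOR_RGB2GRAY),(0,0),.7).astype(float)
# show radial profile
for z in(.063,):
  pts=[]
  for th in np.radians(np.arange(0,360,4)):
    rr=np.arange(.135,.165,.0005)
    P=[proj(f,[A[0]+q*np.cos(th),A[1]+q*np.sin(th),z]) for q in rr]
    sat=f["image"].astype(float); sat=sat[...,0]-sat[...,2]
    v=[cv2.getRectSubPix(sat.astype(np.float32),(1,1),tuple(map(float,p)))[0,0] for p in P]
    d=np.gradient(cv2.GaussianBlur(np.array(v)[None],(0,0),2)[0]); i=d.argmax()
    pts.append((A[0]+rr[i]*np.cos(th),A[1]+rr[i]*np.sin(th),d[i]))
  pts=np.array(pts)
  from scipy.optimize import least_squares
  s=least_squares(lambda q:np.hypot(pts[:,0]-q[0],pts[:,1]-q[1])-q[2],[*A,.15],loss="soft_l1",f_scale=.0007)
  print(s.x, np.round(np.percentile(abs(s.fun),[50,90]),4))
```

```text
bar top corners [array([0.538 , 0.1026, 0.144 ]), array([0.5322, 0.0833, 0.144 ]), array([0.4812, 0.097 , 0.144 ]), array([0.4866, 0.116 , 0.144 ])] mean [0.5095 0.0998 0.144 ]
flange [0.5101 0.0986 0.106 ]
bar side-top [0.4866 0.1129 0.144 ] [0.5397 0.094  0.144 ]
stud top [ 0.578  -0.1321  0.085 ] [ 0.5783 -0.1316  0.085 ]
ptr tip [ 0.5983 -0.1964  0.068 ] [ 0.5999 -0.1957  0.073 ] [ 0.5995 -0.1933  0.066 ]
axis guess [ 0.43860955 -0.15406066]
[ 0.44173654 -0.14884114  0.14984399] [0.0007 0.0093]
```

Run:
```python
from h import *
from scipy.optimize import least_squares
from scipy.spatial.transform import Rotation as Ro
k=np.array([.5098,.099]);s=np.array([.578,-.132]);p=np.array([.599,-.1950])
A0=np.array([.4417,-.1488])
q=least_squares(lambda a:[np.hypot(*(a-k))-.26,np.hypot(*(a-s))-.137,np.hypot(*(a-p))-.163,(a-A0)[0]*.5,(a-A0)[1]*.5],A0).x
print(q); 
an=lambda v:np.degrees(np.arctan2(v[1],v[0]))
print("stud",an(s-q),"ptr",an(p-q),"knob",an(k-q))
o=r.get_obs();M=Ro.from_rotvec(o["orientation"]).as_matrix();print(np.round(M,3),"x angle",an(M[:2,0]))
d=np.array([.510,.099,.245])-o["tcp_pos"];print("tool delta",M.T@d*100)
np.set_printoptions(suppress=True,precision=2)
```

```text
[ 0.44203296 -0.15128132]
stud 8.071230079447977 ptr -15.563656590448376 knob 74.84966158939756
[[ 0.343 -0.    -0.939]
 [ 0.939 -0.     0.343]
 [-0.    -1.     0.   ]] x angle 69.955529714133
tool delta [-4.07212445e+01  2.94364249e-02 -4.45211694e+01]
```

Request:
{"fn": "send_rows", "kwargs": {
  "plan": [
    [-3.4,0,-3.7,0,1],
    [-3.4,0,-3.7,0,1],
    [-3.4,0,-3.7,0,1],
    [-3.4,0,-3.7,0,1],
    [-3.4,0,-3.7,0,1],
    [-3.4,0,-3.7,0,1],
    [-3.4,0,-3.7,0,1],
    [-3.4,0,-3.7,0,1],
    [-3.4,0,-3.7,0,1],
    [-3.4,0,-3.7,0,1],
    [-3.4,0,-3.7,0,1],
    [-3.3,0,-3.7,0,1]
  ],
  "force": 30
}}

```text
clock: 2.6
tcp_pos: [0.5096, 0.0982, 0.2456]
orientation: [-1.355, -0.949, 0.947]
contact_force: [1.0, 0.5, 0.2]
grip_width: 0.0854
```

Request:
{"fn": "send_rows", "kwargs": {
  "plan": [
    [0,0,0,-5,1],
    [0,0,0,0,1],
    [0,0,0,0,1]
  ]
}}

```text
clock: 2.98
tcp_pos: [0.5087, 0.1004, 0.2453]
orientation: [-1.322, -1.014, 1.013]
contact_force: [0.5, -0.3, -0.1]
grip_width: 0.0858
```

```bash
cat > st.py <<'E'
from h import *
from scipy.spatial.transform import Rotation as Ro
np.set_printoptions(suppress=True,precision=4)
o=r.get_obs();M=Ro.from_rotvec(o["orientation"]).as_matrix()
print("t",o["clock"],"tcp",o["tcp_pos"],"xang",np.degrees(np.arctan2(M[1,0],M[0,0])),"F",o["contact_force"],"M",o["moment"],"w",o["grip_width"])
print("j",o["joints"],"down",M[:,1])
print("to knob",M.T@(np.array([.51,.099,.127])-o["tcp_pos"])*100)
E
python3 st.py
python3 - <<'E'
from h import *
f=r.grab_frame("top");g=r.grab_frame("side")
cv2.imwrite("pics/t1.png",f["image"][...,::-1]);crop(g,"pics/s1.png",240,80,400,260,4)
E
```

```text
t 2.975 tcp [0.5087 0.1004 0.2453] xang 74.94478322533195 F [ 0.4825 -0.3141 -0.1082] M [0.0163 0.0551 0.0392] w 0.08582506583436793
j [-0.5617  0.22    0.2882  1.9421 -0.0747  0.9896  1.069 ] down [-0.0001  0.0003 -1.    ]
to knob [-0.1037 11.8316 -0.1622]
```

View pics/s1.png

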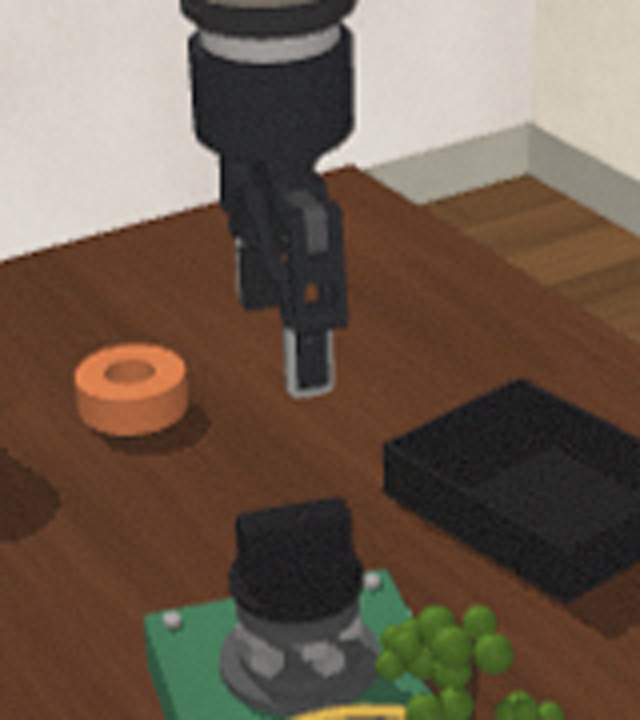

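View pics/t1.png

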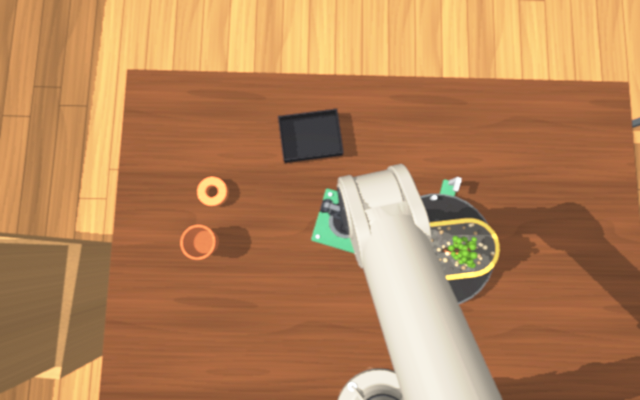

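Run:
```python
from h import *
k=np.array([.5098,.099]);a=np.radians(-15)
u=np.array([np.cos(a),np.sin(a)]);v=np.array([-u[1],u[0]])
imgs=[]
for n,(x0,y0) in(("side0",(285,195)),("top0",(320,190))):
    f=r.grab_frame(n[:-1]);im=cv2.imread(f"pics/{n}.png")[y0:y0+65,x0:x0+60]
    im=cv2.resize(im,None,fx=9,fy=9,interpolation=cv2.INTER_CUBIC);im=cv2.convertScaleAbs(im,alpha=1.8)
    def dl(P,c):
        q=np.array([(proj(f,p)+.5-[x0,y0])*9 for p in P]).astype(np.int32);cv2.polylines(im,[q],True,c,1)
    for z in(.106,.144): dl([[*(k+u*i+v*j),z] for i,j in((.03,.011),(.03,-.011),(-.03,-.011),(-.03,.011))],(0,255,255))
    for z,rad in((.098,.037),(.106,.037)): dl([[k[0]+rad*np.cos(t),k[1]+rad*np.sin(t),z] for t in np.linspace(0,6.28,60)],(0,0,255))
    imgs.append(im[:585,:540])
cv2.imwrite("pics/ov.png",cv2.resize(np.hstack(imgs),(798,432)))
```

```text
(no output)
```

View pics/ov.png

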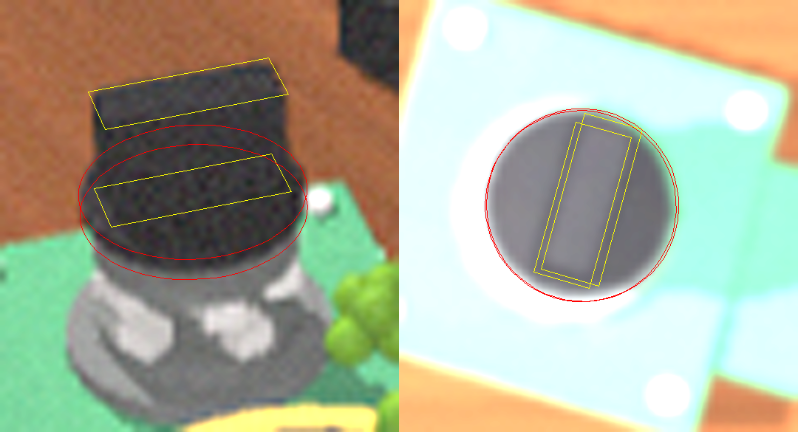

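Request:
{"fn": "send_rows", "kwargs": {
  "plan": [
    [-0.1,1,-0.15,0,1],
    [0,3,0,0,1],
    [0,2,0,0,1],
    [0,0,0,0,1]
  ]
}}

```text
clock: 3.68
tcp_pos: [0.5088, 0.0979, 0.1835]
orientation: [-1.321, -1.01, 1.017]
contact_force: [0.3, -0.8, 0.4]
grip_width: 0.0855
```

```bash
python3 st.py
python3 - <<'E'
from h import *
f=r.grab_frame("top");g=r.grab_frame("side")
crop(f,"pics/t2.png",300,120,520,320,3);crop(g,"pics/s2.png",200,0,480,320,1.8)
E
```

```text
t 3.675 tcp [0.5088 0.0979 0.1835] xang 74.95817492443501 F [ 0.3469 -0.836   0.3816] M [-0.0261 -0.0012  0.0049] w 0.08547335161971263
j [-0.542   0.2999  0.2779  2.0024 -0.1068  0.857   1.1028] down [-0.0037 -0.0015 -1.    ]
to knob [ 0.1508  5.6459 -0.1038]
```

View pics/s2.png

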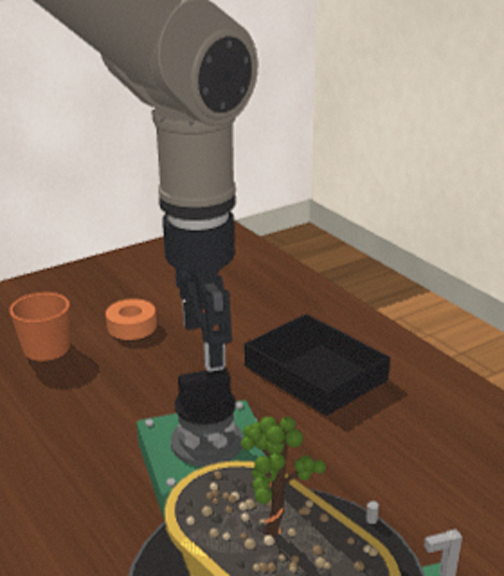

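Request:
{"fn": "send_rows", "kwargs": {
  "plan": [
    [0.05,2,-0.1,0,1],
    [0,2,0,0,1],
    [0,1.5,0,0,1],
    [0,0,0,0,1],
    [0,0,0,0,1]
  ]
}}

```text
clock: 4.4
tcp_pos: [0.5119, 0.0986, 0.131]
orientation: [-1.322, -1.015, 1.013]
contact_force: [0.2, -0.2, 0.2]
grip_width: 0.0855
```

```bash
for i in 1 2 3; do python3 st.py;done
python3 - <<'E'
from h import *
f=r.grab_frame("top");g=r.grab_frame("side")
crop(g,"pics/s3.png",270,130,370,260,5)
E
python3 st.py
```

```text
t 4.4 tcp [0.5119 0.0986 0.131 ] xang 74.9527199783295 F [ 0.2435 -0.1656  0.1886] M [-0.0057  0.0123 -0.0319] w 0.08548198403583665
j [-0.5211  0.3797  0.2592  2.0393 -0.1418  0.7379  1.1336] down [ 0.0012  0.0004 -1.    ]
to knob [-0.012   0.4041  0.1896]
t 4.4 tcp [0.5119 0.0986 0.131 ] xang 74.9527199783295 F [ 0.2435 -0.1656  0.1886] M [-0.0057  0.0123 -0.0319] w 0.08548198403583665
j [-0.5211  0.3797  0.2592  2.0393 -0.1418  0.7379  1.1336] down [ 0.0012  0.0004 -1.    ]
to knob [-0.012   0.4041  0.1896]
t 4.4 tcp [0.5119 0.0986 0.131 ] xang 74.9527199783295 F [ 0.2435 -0.1656  0.1886] M [-0.0057  0.0123 -0.0319] w 0.08548198403583665
j [-0.5211  0.3797  0.2592  2.0393 -0.1418  0.7379  1.1336] down [ 0.0012  0.0004 -1.    ]
to knob [-0.012   0.4041  0.1896]
t 4.5 tcp [0.5118 0.0986 0.1311] xang 74.95196892973237 F [-0.3373  0.6332 -0.1371] M [-0.0547  0.0125  0.0188] w 0.08529804915895643
j [-0.5212  0.3795  0.2592  2.0395 -0.1419  0.7377  1.1337] down [ 0.0014  0.0006 -1.    ]
to knob [-0.0119  0.4087  0.1857]
```

View pics/s3.png

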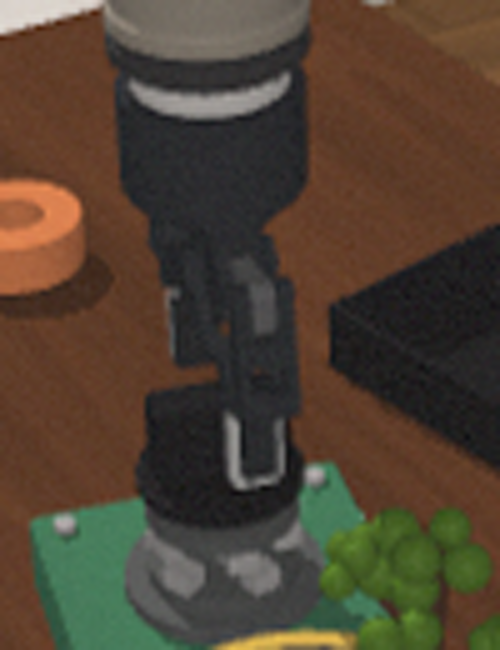

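Request:
{"fn": "send_rows", "kwargs": {
  "plan": [
    [0,0.3,0.2,0,1],
    [0,0,0,0,1],
    [0,0,0,0,0.6],
    [0,0,0,0,0.3],
    [0,0,0,0,0.0],
    [0,0,0,0,0.0],
    [0,0,0,0,0.0],
    [0,0,0,0,0.0]
  ],
  "force": 40
}}

```text
clock: 5.5
tcp_pos: [0.5096, 0.1005, 0.1275]
orientation: [-1.321, -1.016, 1.013]
contact_force: [0.5, 5.3, 0.1]
grip_width: 0.021
```

```bash
python3 st.py
```

```text
t 5.5 tcp [0.5096 0.1005 0.1275] xang 75.02832671044118 F [0.4639 5.2784 0.0618] M [ 0.9977  0.0071 -0.0071] w 0.020972679449821226
j [-0.5227  0.3826  0.256   2.0456 -0.1443  0.7288  1.1329] down [ 0.0007  0.0015 -1.    ]
to knob [-0.1359  0.0473 -0.0813]
```

Request:
{"fn": "send_rows", "kwargs": {
  "plan": [
    [0.1,0,0,0,0],
    [0,0,0,0,0],
    [0,0,0,0,0]
  ]
}}

```text
clock: 5.88
tcp_pos: [0.5096, 0.1006, 0.1274]
orientation: [-1.321, -1.014, 1.013]
contact_force: [-0.6, 4.8, 2.1]
grip_width: 0.0212
```

```bash
python3 st.py
```

```text
t 5.875 tcp [0.5096 0.1006 0.1274] xang 74.98330051037267 F [-0.5827  4.8163  2.0795] M [0.8835 0.1892 0.0645] w 0.021246415462019257
j [-0.5237  0.3831  0.2567  2.0451 -0.1438  0.7296  1.1313] down [ 0.0002  0.0007 -1.    ]
to knob [-0.1417  0.0404 -0.0798]
```

Request:
{"fn": "send_rows", "kwargs": {
  "plan": [
    [0.2,0,0,0,0],
    [0,0,0,0,0],
    [0,0,0,0,0]
  ]
}}

```text
clock: 6.25
tcp_pos: [0.5097, 0.1009, 0.1271]
orientation: [-1.323, -1.012, 1.014]
contact_force: [-1.5, -0.7, 1.7]
grip_width: 0.0213
```

```bash
python3 st.py
```

```text
t 6.25 tcp [0.5097 0.1009 0.1271] xang 74.91120993179474 F [-1.4606 -0.7376  1.739 ] M [-0.5747  0.4186  0.0433] w 0.021275057428980306
j [-0.5259  0.3846  0.2578  2.0441 -0.1427  0.7308  1.128 ] down [-0.0009 -0.0011 -1.    ]
to knob [-0.1759  0.0085 -0.0791]
```

Request:
{"fn": "send_rows", "kwargs": {
  "plan": [
    [0,0.2,0,0,0],
    [0,0.2,0,0,0],
    [0,0.1,0,0,0],
    [0,0,0,0,0],
    [0,0,0,0,0]
  ]
}}

```text
clock: 6.88
tcp_pos: [0.5097, 0.101, 0.1221]
orientation: [-1.323, -1.012, 1.014]
contact_force: [-2.2, -5.1, 2.4]
grip_width: 0.0215
```

```bash
python3 st.py
```

```text
t 6.875 tcp [0.5097 0.101  0.1221] xang 74.92327367615103 F [-2.1736 -5.0761  2.3813] M [-1.4194  0.7139  0.0069] w 0.021507588380781054
j [-0.5236  0.3925  0.2553  2.0471 -0.1459  0.72    1.1308] down [-0.0009 -0.001  -1.    ]
to knob [-0.1883 -0.4876 -0.079 ]
```

Request:
{"fn": "send_rows", "kwargs": {
  "plan": [
    [-0.1,0.1,0,0,0],
    [0,0,0,0,0],
    [0,0,0,0,0]
  ]
}}

```text
clock: 7.25
tcp_pos: [0.5097, 0.1009, 0.1214]
orientation: [-1.322, -1.013, 1.014]
contact_force: [-2.6, -2.0, 5.6]
grip_width: 0.0215
```

```bash
python3 st.py
python3 - <<'E'
from h import *
g=r.grab_frame("side")
crop(g,"pics/s4.png",285,195,345,260,9)
E
```

```text
t 7.25 tcp [0.5097 0.1009 0.1214] xang 74.95305344696425 F [-2.6142 -1.9511  5.6097] M [-0.9858  0.8495 -0.062 ] w 0.021521236143894586
j [-0.5221  0.3932  0.2542  2.0482 -0.1473  0.7173  1.133 ] down [-0.0003  0.0001 -1.    ]
to knob [-0.1779 -0.5636 -0.0783]
```

View pics/s4.png

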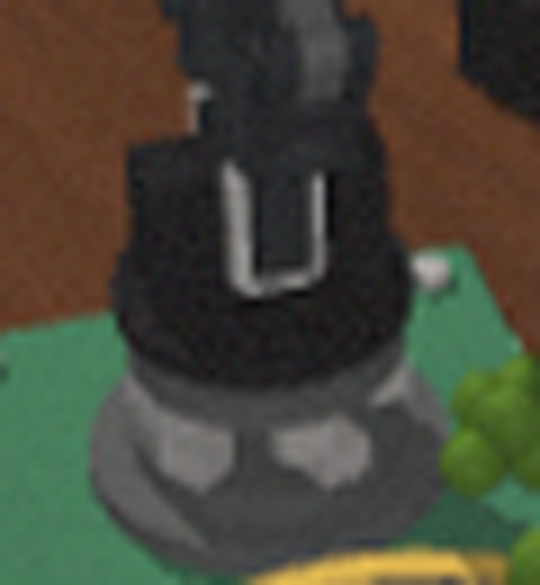

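Request:
{"fn": "send_rows", "kwargs": {
  "plan": [
    [-0.05,0.1,0,0,0],
    [0,0,0,0,0],
    [0,0,0,0,0]
  ]
}}

```text
clock: 7.68
tcp_pos: [0.5097, 0.1009, 0.1205]
orientation: [-1.322, -1.014, 1.013]
contact_force: [-4.2, -1.7, 5.4]
grip_width: 0.0211
```

Request:
{"fn": "send_rows", "kwargs": {
  "plan": [
    [0,0,0,-2.5,0],
    [0,0,0,0,0]
  ]
}}

```text
clock: 7.92
tcp_pos: [0.5097, 0.1008, 0.1205]
orientation: [-1.304, -1.047, 1.047]
contact_force: [-3.5, -2.5, 5.6]
grip_width: 0.0213
```

```bash
python3 st.py
```

```text
t 7.925 tcp [0.5097 0.1008 0.1205] xang 77.49625209898065 F [-3.53   -2.4763  5.5773] M [-0.8349  0.7781 -0.0001] w 0.021253125937207584
j [-0.5123  0.3936  0.2425  2.0485 -0.1418  0.7147  1.1722] down [ 0.      0.0005 -1.    ]
to knob [-0.1733 -0.655  -0.0696]
```

Request:
{"fn": "send_rows", "kwargs": {
  "plan": [
    [0,0,0,-2.5,0],
    [0,0,0,0,0]
  ]
}}

```text
clock: 8.18
tcp_pos: [0.5097, 0.1008, 0.1205]
orientation: [-1.286, -1.08, 1.079]
contact_force: [-3.2, -2.2, 6.1]
grip_width: 0.021
```

Request:
{"fn": "send_rows", "kwargs": {
  "plan": [
    [0,0,0,-2.5,0],
    [0,0,0,0,0]
  ]
}}

```text
clock: 8.43
tcp_pos: [0.5097, 0.1008, 0.1205]
orientation: [-1.268, -1.112, 1.112]
contact_force: [-2.5, -2.4, 5.6]
grip_width: 0.0214
```

Request:
{"fn": "send_rows", "kwargs": {
  "plan": [
    [0,0,0,-2.5,0],
    [0,0,0,0,0]
  ]
}}

```text
clock: 8.68
tcp_pos: [0.5097, 0.1008, 0.1205]
orientation: [-1.249, -1.145, 1.144]
contact_force: [-3.2, -1.5, 5.1]
grip_width: 0.0214
```

Request:
{"fn": "send_rows", "kwargs": {
  "plan": [
    [0,0,0,-2.5,0],
    [0,0,0,0,0]
  ]
}}

```text
clock: 8.93
tcp_pos: [0.5098, 0.1008, 0.1204]
orientation: [-1.229, -1.177, 1.176]
contact_force: [-2.6, -2.0, 4.4]
grip_width: 0.0215
```

Request:
{"fn": "send_rows", "kwargs": {
  "plan": [
    [0,0,0,0,0]
  ]
}}

```text
clock: 9.05
tcp_pos: [0.5098, 0.1008, 0.1205]
orientation: [-1.229, -1.177, 1.176]
contact_force: [-3.2, -1.5, 5.2]
grip_width: 0.0214
```

```bash
python3 st.py
```

```text
t 9.05 tcp [0.5098 0.1008 0.1205] xang 87.47667870165796 F [-3.1895 -1.5185  5.2199] M [-0.8476  0.7195  0.0025] w 0.02135166004635764
j [-0.478   0.3911  0.1999  2.0461 -0.1164  0.7145  1.322 ] down [ 0.0002  0.0005 -1.    ]
to knob [-0.1831 -0.6543 -0.0305]
```

Request:
{"fn": "send_rows", "kwargs": {
  "plan": [
    [0,0,0,-2.5,0],
    [0,0,0,0,0]
  ]
}}

```text
clock: 9.3
tcp_pos: [0.5098, 0.1008, 0.1205]
orientation: [-1.209, -1.209, 1.209]
contact_force: [-2.7, -1.5, 5.0]
grip_width: 0.0211
```

Request:
{"fn": "send_rows", "kwargs": {
  "plan": [
    [0,0,0,-2.5,0],
    [0,0,0,0,0]
  ]
}}

```text
clock: 9.55
tcp_pos: [0.5098, 0.1008, 0.1205]
orientation: [-1.188, -1.241, 1.24]
contact_force: [-4.0, -1.7, 5.0]
grip_width: 0.0214
```

Request:
{"fn": "send_rows", "kwargs": {
  "plan": [
    [0,0,0,-2.5,0],
    [0,0,0,0,0]
  ]
}}

```text
clock: 9.8
tcp_pos: [0.5098, 0.1008, 0.1205]
orientation: [-1.167, -1.273, 1.272]
contact_force: [-3.0, -0.6, 4.9]
grip_width: 0.0213
```

Request:
{"fn": "send_rows", "kwargs": {
  "plan": [
    [0,0,0,-2.5,0],
    [0,0,0,0,0]
  ]
}}

```text
clock: 10.05
tcp_pos: [0.5098, 0.1008, 0.1205]
orientation: [-1.145, -1.305, 1.304]
contact_force: [-2.9, -0.4, 5.5]
grip_width: 0.0213
```

Request:
{"fn": "send_rows", "kwargs": {
  "plan": [
    [0,0,0,-2.5,0],
    [0,0,0,0,0]
  ]
}}

```text
clock: 10.3
tcp_pos: [0.5098, 0.1008, 0.1205]
orientation: [-1.122, -1.336, 1.335]
contact_force: [-3.6, -1.5, 6.0]
grip_width: 0.0212
```

Request:
{"fn": "send_rows", "kwargs": {
  "plan": [
    [0,0,0,-2.5,0],
    [0,0,0,0,0]
  ]
}}

```text
clock: 10.55
tcp_pos: [0.5098, 0.1008, 0.1205]
orientation: [-1.099, -1.368, 1.367]
contact_force: [-2.7, -1.4, 5.7]
grip_width: 0.0213
```

Request:
{"fn": "send_rows", "kwargs": {
  "plan": [
    [0,0,0,-2.5,0],
    [0,0,0,0,0]
  ]
}}

```text
clock: 10.8
tcp_pos: [0.5099, 0.1008, 0.1205]
orientation: [-1.075, -1.399, 1.398]
contact_force: [-3.5, -1.2, 5.1]
grip_width: 0.0213
```

Request:
{"fn": "send_rows", "kwargs": {
  "plan": [
    [0,0,0,-2.5,0],
    [0,0,0,0,0]
  ]
}}

```text
clock: 11.05
tcp_pos: [0.5099, 0.1008, 0.1205]
orientation: [-1.05, -1.43, 1.429]
contact_force: [-3.5, -1.8, 6.3]
grip_width: 0.0212
```

```bash
python3 st.py
```

```text
t 11.05 tcp [0.5099 0.1008 0.1205] xang 107.40417845420683 F [-3.4773 -1.7586  6.2513] M [-0.684   0.5598  0.0099] w 0.02120986772236783
j [-0.4096  0.3877  0.1158  2.0416 -0.0672  0.7152  1.623 ] down [ 0.0004  0.0005 -1.    ]
to knob [-0.1747 -0.6536  0.0398]
```

Request:
{"fn": "send_rows", "kwargs": {
  "plan": [
    [0,0,0,-2.5,0],
    [0,0,0,0,0]
  ]
}}

```text
clock: 11.3
tcp_pos: [0.5099, 0.1008, 0.1205]
orientation: [-1.025, -1.461, 1.46]
contact_force: [-3.2, -2.0, 5.5]
grip_width: 0.0214
```

Request:
{"fn": "send_rows", "kwargs": {
  "plan": [
    [0,0,0,-2.5,0],
    [0,0,0,0,0]
  ]
}}

```text
clock: 11.55
tcp_pos: [0.5099, 0.1007, 0.1205]
orientation: [-0.999, -1.491, 1.49]
contact_force: [-3.6, -0.7, 4.5]
grip_width: 0.0215
```

Request:
{"fn": "send_rows", "kwargs": {
  "plan": [
    [0,0,0,-2.5,0],
    [0,0,0,0,0]
  ]
}}

```text
clock: 11.8
tcp_pos: [0.5099, 0.1008, 0.1205]
orientation: [-0.972, -1.522, 1.521]
contact_force: [-2.6, -2.2, 5.2]
grip_width: 0.0213
```

Request:
{"fn": "send_rows", "kwargs": {
  "plan": [
    [0,0,0,-2.5,0],
    [0,0,0,0,0]
  ]
}}

```text
clock: 12.05
tcp_pos: [0.5099, 0.1007, 0.1205]
orientation: [-0.944, -1.552, 1.551]
contact_force: [-2.2, -0.8, 5.1]
grip_width: 0.0216
```

```bash
python3 st.py
```

```text
t 12.05 tcp [0.5099 0.1007 0.1205] xang 117.35546545678427 F [-2.1875 -0.8456  5.0682] M [-0.6068  0.4739  0.0477] w 0.021577817515324785
j [-0.3757  0.3869  0.0743  2.0392 -0.0433  0.7162  1.774 ] down [ 0.0005  0.0005 -1.    ]
to knob [-0.1574 -0.6546  0.0733]
```

Run:
```python
from h import *
g=r.grab_frame("side")
crop(g,"pics/s5.png",285,195,475,345,4)
crop(g,"pics/s5k.png",285,195,345,260,9)
```

```text
(no output)
```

View pics/s5.png

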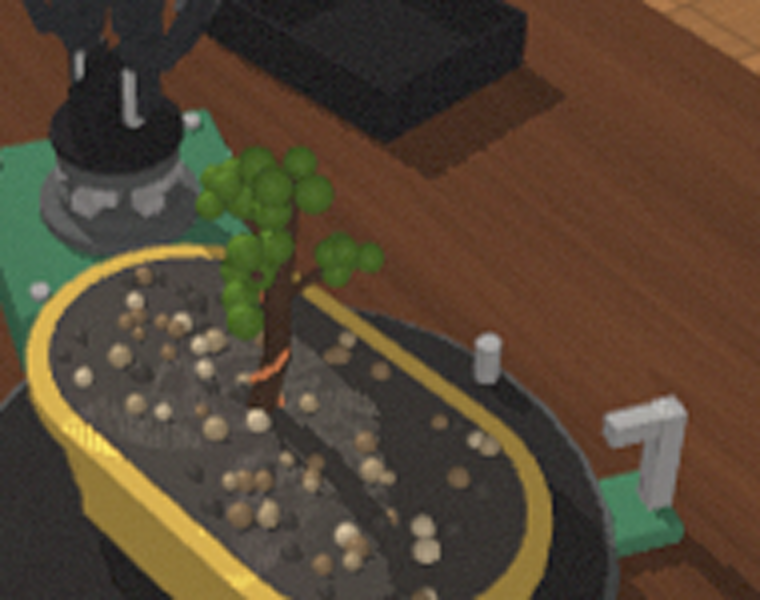

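View pics/s5k.png

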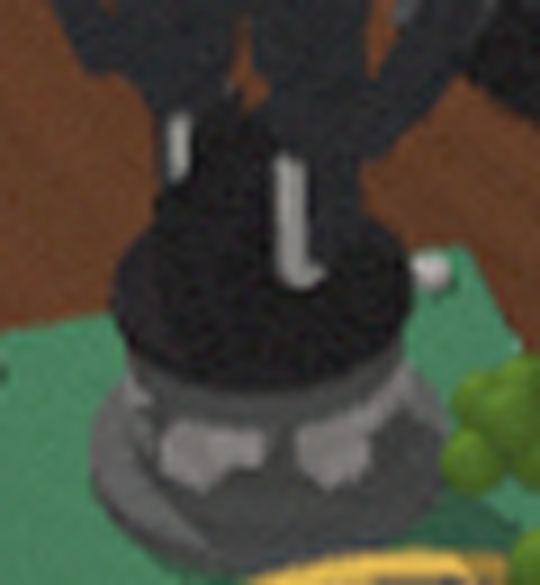

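Request:
{"fn": "send_rows", "kwargs": {
  "plan": [
    [0,0,0,-2.5,0],
    [0,0,0,0,0]
  ]
}}

```text
clock: 12.35
tcp_pos: [0.5099, 0.1007, 0.1205]
orientation: [-0.916, -1.582, 1.581]
contact_force: [-2.7, -1.0, 4.9]
grip_width: 0.0214
```

Request:
{"fn": "send_rows", "kwargs": {
  "plan": [
    [0,0,0,-2.5,0],
    [0,0,0,0,0]
  ]
}}

```text
clock: 12.6
tcp_pos: [0.51, 0.1007, 0.1205]
orientation: [-0.887, -1.612, 1.611]
contact_force: [-2.3, -0.7, 5.5]
grip_width: 0.0212
```

Request:
{"fn": "send_rows", "kwargs": {
  "plan": [
    [0,0,0,-2.5,0],
    [0,0,0,0,0]
  ]
}}

```text
clock: 12.85
tcp_pos: [0.5099, 0.1008, 0.1202]
orientation: [-0.858, -1.642, 1.641]
contact_force: [-1.9, -1.1, 1.2]
grip_width: 0.0212
```

Request:
{"fn": "send_rows", "kwargs": {
  "plan": [
    [0,0,0,-2.5,0],
    [0,0,0,0,0]
  ]
}}

```text
clock: 13.1
tcp_pos: [0.5099, 0.1008, 0.1202]
orientation: [-0.827, -1.672, 1.67]
contact_force: [-1.2, -0.1, -0.5]
grip_width: 0.0215
```

```bash
python3 st.py
python3 - <<'E'
from h import *
g=r.grab_frame("side")
crop(g,"pics/s6k.png",285,195,345,260,9)
E
```

```text
t 13.1 tcp [0.5099 0.1008 0.1202] xang 127.34908569575109 F [-1.1606 -0.0772 -0.4656] M [-0.1732  0.0091 -0.007 ] w 0.021515111117802216
j [-0.3421  0.3871  0.0331  2.0371 -0.0195  0.7171  1.9259] down [ 0.0005  0.0005 -1.    ]
to knob [-0.1481 -0.6795  0.1016]
```

View pics/s6k.png

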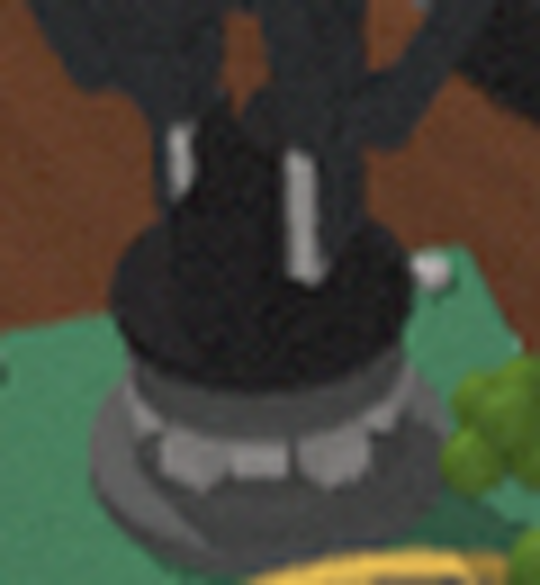

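Request:
{"fn": "send_rows", "kwargs": {
  "plan": [
    [0,0.2,0,0,0],
    [0,0.2,0,0,0],
    [0,0.1,0,0,0],
    [0,0,0,0,0],
    [0,0,0,0,0]
  ]
}}

```text
clock: 13.78
tcp_pos: [0.5099, 0.1007, 0.1152]
orientation: [-0.826, -1.673, 1.672]
contact_force: [0.5, 1.4, -2.9]
grip_width: 0.0216
```

```bash
python3 st.py
```

```text
t 13.775 tcp [0.5099 0.1007 0.1152] xang 127.46219053334416 F [ 0.4786  1.4491 -2.9403] M [ 0.2277 -0.3867 -0.0073] w 0.021552982198877885
j [-0.3414  0.395   0.0324  2.0402 -0.0195  0.7062  1.9279] down [ 0.0004  0.0004 -1.    ]
to knob [-0.1463 -1.1828  0.0943]
```

Request:
{"fn": "send_rows", "kwargs": {
  "plan": [
    [0,0.15,0,0,0],
    [0,0.05,0,0,0],
    [0,0,0,0,0],
    [0,0,0,0,0]
  ]
}}

```text
clock: 14.28
tcp_pos: [0.5099, 0.1007, 0.1143]
orientation: [-0.826, -1.673, 1.672]
contact_force: [-2.4, 1.2, 8.5]
grip_width: 0.0218
```

```bash
python3 st.py
```

```text
t 14.275 tcp [0.5099 0.1007 0.1143] xang 127.45517583959874 F [-2.3919  1.165   8.458 ] M [ 0.0974  0.5128 -0.057 ] w 0.021787969594839925
j [-0.3412  0.3964  0.0322  2.0408 -0.0197  0.7039  1.9281] down [ 0.0006  0.0006 -1.    ]
to knob [-0.1414 -1.2749  0.1003]
```

Request:
{"fn": "send_rows", "kwargs": {
  "plan": [
    [0,0.08,0,0,0],
    [0,0,0,0,0],
    [0,0,0,0,0]
  ]
}}

```text
clock: 14.65
tcp_pos: [0.51, 0.1008, 0.1142]
orientation: [-0.826, -1.673, 1.672]
contact_force: [-5.4, 0.8, 17.3]
grip_width: 0.0214
```

```bash
python3 st.py
python3 - <<'E'
from h import *
g=r.grab_frame("side")
crop(g,"pics/s7k.png",285,195,345,260,9)
E
```

```text
t 14.65 tcp [0.51   0.1008 0.1142] xang 127.45351447075363 F [-5.44    0.7857 17.3339] M [-0.0444  1.0918  0.0061] w 0.021424766239084625
j [-0.3411  0.3965  0.0322  2.0408 -0.0198  0.7036  1.9281] down [ 0.0007  0.0007 -1.    ]
to knob [-0.1403 -1.2829  0.1063]
```

View pics/s7k.png

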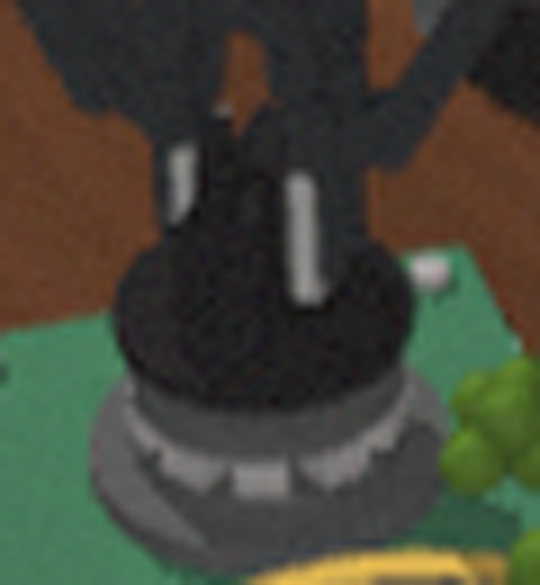

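Request:
{"fn": "send_rows", "kwargs": {
  "plan": [
    [0,-0.12,0,0,0],
    [0,0,0,-1,0],
    [0,0,0,-2,0],
    [0,0,0,-3,0],
    [0,0,0,-3,0],
    [0,0,0,-3,0],
    [0,0,0,-3,0],
    [0,0,0,-3,0],
    [0,0,0,-3,0],
    [0,0,0,-2,0],
    [0,0,0,-1,0],
    [0,0,0,0,0]
  ]
}}

```text
clock: 16.2
tcp_pos: [0.51, 0.1007, 0.1143]
orientation: [-0.494, -1.944, 1.942]
contact_force: [-2.6, 2.8, 8.6]
grip_width: 0.0215
```

```bash
python3 st.py
python3 - <<'E'
from h import *
f=r.grab_frame("top");g=r.grab_frame("side")
crop(g,"pics/s8.png",285,195,475,345,4)
crop(g,"pics/ss8.png",390,265,470,345,7)
crop(f,"pics/ts8.png",420,170,470,210,12)
E
```

```text
t 16.2 tcp [0.51   0.1007 0.1143] xang 151.4785556358444 F [-2.5815  2.8387  8.5518] M [ 0.2232  0.3001 -0.057 ] w 0.0215457288864503
j [-0.2592  0.3979 -0.0679  2.0351  0.0399  0.709   2.2916] down [ 0.0007  0.0006 -1.    ]
to knob [-0.0805 -1.2685  0.1542]
```

View pics/ss8.png

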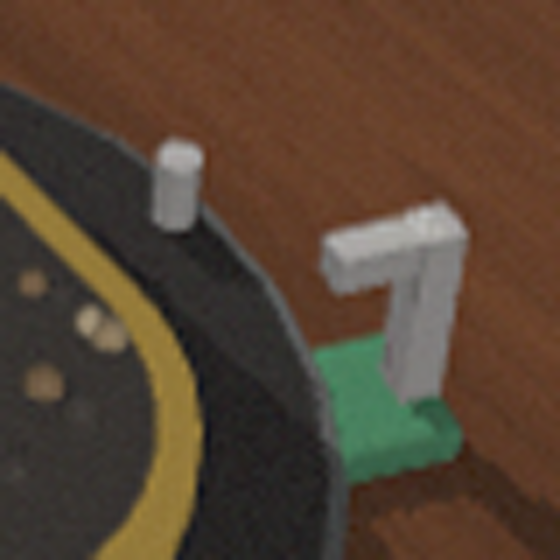

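View pics/ts8.png

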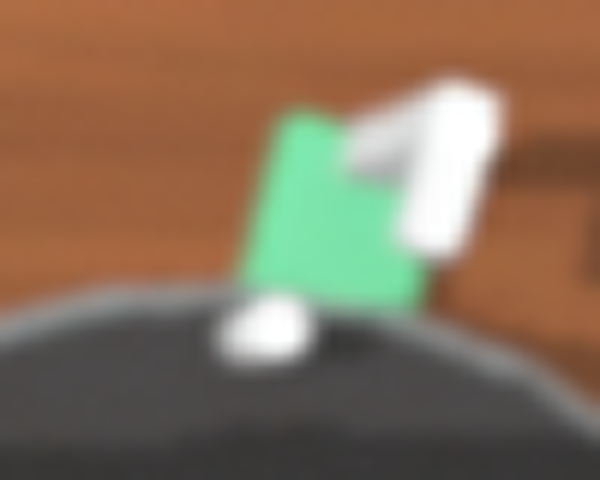

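View pics/s8.png

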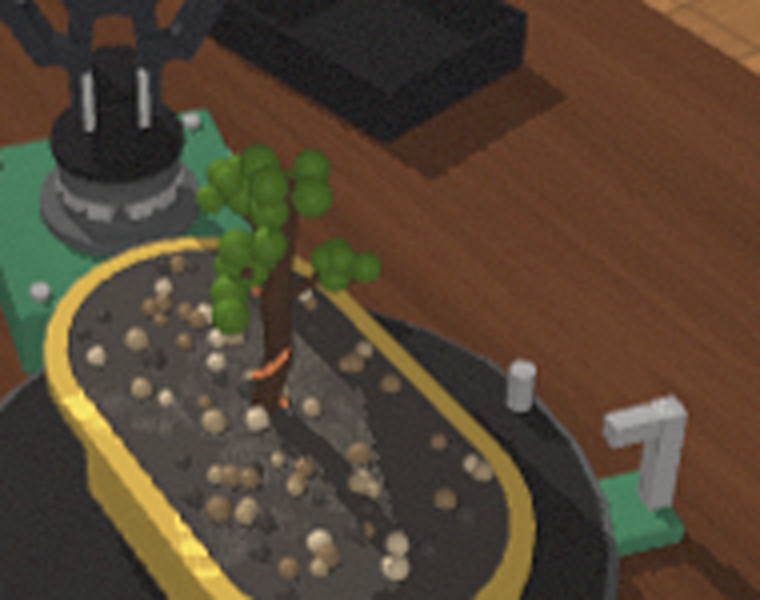

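```bash
cat > ang.py <<'E'
from h import *
from scipy.optimize import least_squares
f=r.grab_frame("top");g=r.grab_frame("side")
U=lambda x0,y0,s:(lambda X,Y:(x0+(X+.5)/s-.5,y0+(Y+.5)/s-.5))
S=U(390,265,7);T=U(420,170,12);TK=U(320,190,10)
p=lambda f,uv,z:ray(f,*uv,z)[:2]
an=lambda v:np.degrees(np.arctan2(v[1],v[0]))
ks=.5*(p(f,TK(282,296),.144)+p(f,TK(273,302),.106))
studs=[p(g,S(121,104),.085),p(g,S(180,152),.085)]
studsT=[p(f,T(172,318),.085),p(f,T(272,318),.085)]
tips=[p(g,S(331,266),.066),p(f,T(430,250),.068)]
print("knob",ks,"studs",studs,studsT,"tips",tips)
A0=np.array([.4417,-.1488])
for z in (0,):
  def res(a):
    return [np.hypot(*(a-ks))-.26]+[np.hypot(*(a-s))-.137 for s in studs]+[np.hypot(*(a-t))-.163 for t in tips]+list((a-A0)*.5)
  s=least_squares(res,A0);a=s.x;print("axis",a,"res mm",s.fun*1000)
print("stud",[an(x-a) for x in studs],[an(x-a) for x in studsT],"tip",[an(x-a) for x in tips],"knob-90",an(ks-a)-90)
E
python3 ang.py
```

```text
knob [0.51086484 0.10032208] studs [array([ 0.57857667, -0.13037226]), array([ 0.57958869, -0.15329151])] [array([ 0.57968308, -0.13136067]), array([ 0.58016288, -0.15345482])] tips [array([ 0.59877405, -0.19331767]), array([ 0.59843573, -0.19520862])]
axis [ 0.44222994 -0.14982718] res mm [-0.6057048   0.72771866  0.40243027 -0.52698037 -0.33554574  0.26496784
 -0.51358825]
stud [np.float64(8.120551731142985), np.float64(-1.4447551296749281)] [np.float64(7.651737129146683), np.float64(-1.5065361960972703)] tip [np.float64(-15.52615585774113), np.float64(-16.19981859093507)] knob-90 -15.34299670057257
```

Request:
{"fn": "send_rows", "kwargs": {
  "plan": [
    [0,0,0,-1,0],
    [0,0,0,-2,0],
    [0,0,0,-3,0],
    [0,0,0,-3,0],
    [0,0,0,-3,0],
    [0,0,0,-3,0],
    [0,0,0,-3,0],
    [0,0,0,-3,0],
    [0,0,0,-3,0],
    [0,0,0,-2,0],
    [0,0,0,-1,0],
    [0,0,0,0,0]
  ]
}}

```text
clock: 17.9
tcp_pos: [0.5101, 0.1008, 0.1143]
orientation: [-0.03, -2.209, 2.208]
contact_force: [-2.1, 1.9, 7.1]
grip_width: 0.0211
```

```bash
python3 st.py
python3 - <<'E'
from h import *
f=r.grab_frame("top");g=r.grab_frame("side")
crop(g,"pics/ss9.png",390,265,470,345,7)
crop(f,"pics/ts9.png",420,170,470,210,12)
E
```

```text
t 17.9 tcp [0.5101 0.1008 0.1143] xang 178.47684919342922 F [-2.0947  1.8965  7.14  ] M [ 0.3366  0.2599 -0.0159] w 0.021136364250383028
j [-0.1684  0.4034 -0.179   2.0288  0.106   0.7169  2.7017] down [ 0.0009  0.0007 -1.    ]
to knob [ 0.0042 -1.2706  0.1839]
```

View pics/ss9.png

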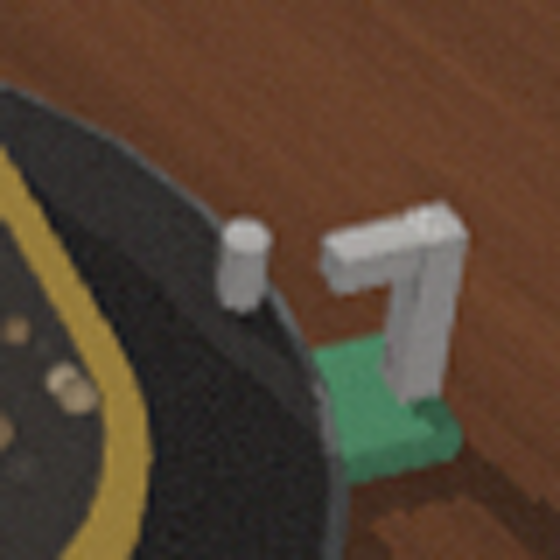

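View pics/ts9.png

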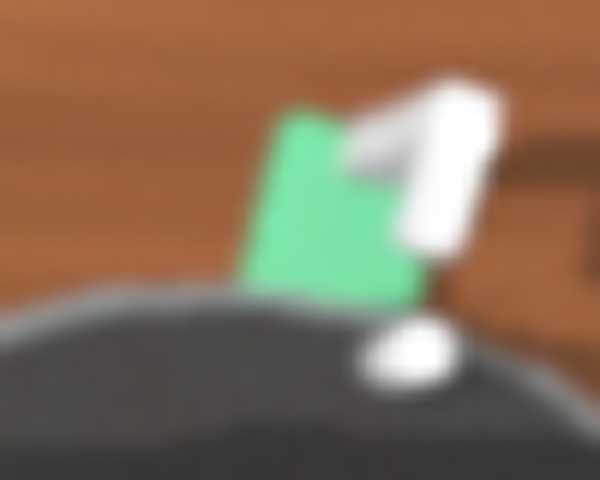

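```bash
sed -i 's/S(180,152),.085)\]/S(180,152),.085),p(g,S(246,232),.085)]/; s/T(272,318),.085)\]/T(272,318),.085),p(f,T(418,344),.085)]/' ang.py; python3 ang.py
python3 - <<'E'
from h import *
a=np.array([.4422,-.1500]); 
f=r.grab_frame("top");g=r.grab_frame("side")
outs=[]
for F,x0,y0 in((f,425,170),(g,395,270)):
    s=9;w,h=44,60
    im=cv2.resize(F["image"][y0:y0+h,x0:x0+w,::-1],None,fx=s,fy=s,interpolation=cv2.INTER_CUBIC)
    def L(P,c,cl=True): cv2.polylines(im,[np.array([(proj(F,q)+.5-[x0,y0])*s-.5 for q in P]).round().astype(np.int32)],cl,c,1)
    for th,c in((-15.4,(0,255,255)),):
        t=np.radians(th);u=np.array([np.cos(t),np.sin(t)])
        L([[*(a+.10*u),.066],[*(a+.163*u),.066],[*(a+.2*u),.066]],c,False)
        L([[*(a+.10*u),.085],[*(a+.2*u),.085]],(255,255,0),False)
        v=np.array([-u[1],u[0]])
        L([[*(a+.163*u+.005*v),.066],[*(a+.163*u-.005*v),.066]],(0,0,255),False)
    for th,c in((-14.9,(0,255,0)),):
        t=np.radians(th);u=np.array([np.cos(t),np.sin(t)]);cc=a+.137*u
        for z in(.063,.085): L([[cc[0]+.006*np.cos(q),cc[1]+.006*np.sin(q),z] for q in np.linspace(0,6.28,30)],c)
    outs.append(im)
cv2.imwrite("pics/ov2.png",np.hstack(outs))
E
```

```text
knob [0.51086484 0.10032208] studs [array([ 0.57857667, -0.13037226]), array([ 0.57958869, -0.15329151]), array([ 0.57425466, -0.18517875])] [array([ 0.57968308, -0.13136067]), array([ 0.58016288, -0.15345482]), array([ 0.57510104, -0.18560055])] tips [array([ 0.59877405, -0.19331767]), array([ 0.59843573, -0.19520862])]
axis [ 0.44217169 -0.14978482] res mm [-0.63112751  0.77940881  0.4617334  -0.25702094 -0.45951925 -0.26779293
  0.23584399 -0.49241169]
stud [np.float64(8.09969414950074), np.float64(-1.4617907029182422), np.float64(-15.000969795030933)] [np.float64(7.63119930931873), np.float64(-1.5234738575966746), np.float64(-15.07936018744949)] tip [np.float64(-15.535044520193022), np.float64(-16.20841691298745)] knob-90 -15.35788085896624
```

View pics/ov2.png

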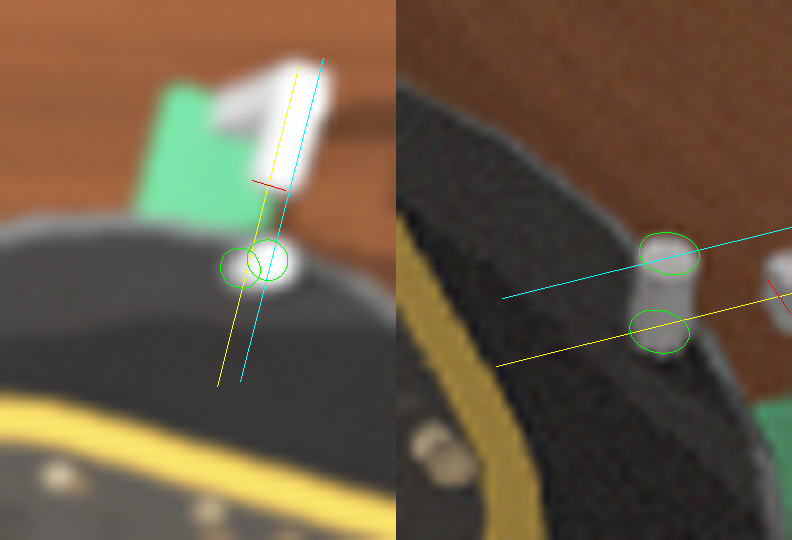

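Run:
```python
from h import *
a=np.array([.4422,-.1500]); 
f=r.grab_frame("top");g=r.grab_frame("side")
outs=[]
for F,x0,y0 in((f,428,170),(g,415,280)):
    s=9;w,h=44,50
    im=cv2.resize(F["image"][y0:y0+h,x0:x0+w,::-1],None,fx=s,fy=s,interpolation=cv2.INTER_CUBIC)
    def L(P,c,cl=True): cv2.polylines(im,[np.array([(proj(F,q)+.5-[x0,y0])*s-.5 for q in P]).round().astype(np.int32)],cl,c,1)
    t=np.radians(-15.5);u=np.array([np.cos(t),np.sin(t)]);v=np.array([-u[1],u[0]])
    for z in(.060,.072): L([[*(a+i*u+j*v),z] for i,j in((.163,.005),(.163,-.005),(.203,-.005),(.203,.005))],(0,255,255) if z<.066 else (0,0,255))
    t=np.radians(-15.0);u=np.array([np.cos(t),np.sin(t)]);cc=a+.137*u
    for z in(.063,.085): L([[cc[0]+.006*np.cos(q),cc[1]+.006*np.sin(q),z] for q in np.linspace(0,6.28,30)],(0,255,0))
    outs.append(im)
cv2.imwrite("pics/ov3.png",np.hstack(outs))
```

```text
(no output)
```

View pics/ov3.png

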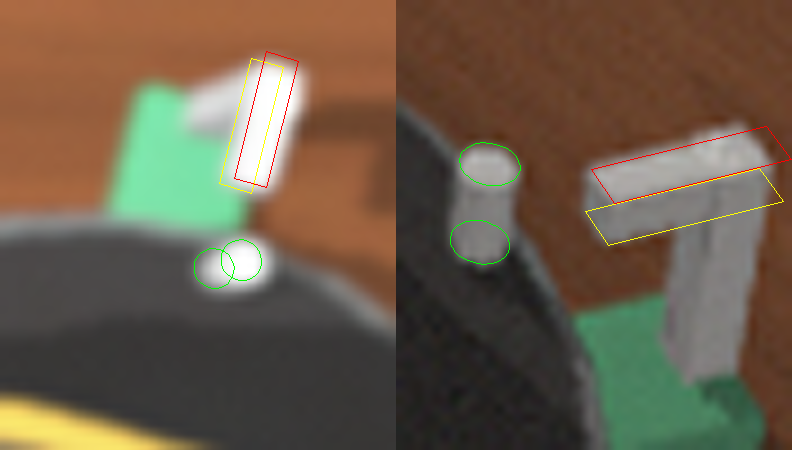

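Request:
{"fn": "send_rows", "kwargs": {
  "plan": [
    [0,0,0,-0.5,0],
    [0,0,0,-0.3,0],
    [0,-0.05,0,0,0],
    [0,0,0,0,0],
    [0,0,0,0,0]
  ]
}}

```text
clock: 18.92
tcp_pos: [0.5101, 0.1008, 0.1143]
orientation: [-0.015, -2.216, 2.215]
contact_force: [0.2, 2.9, 3.0]
grip_width: 0.0212
```

```bash
python3 st.py
```

```text
t 18.925 tcp [0.5101 0.1008 0.1143] xang 179.26246818639544 F [0.1851 2.9384 2.9971] M [ 0.6739 -0.2873 -0.0326] w 0.02121930570992151
j [-0.1659  0.4036 -0.1821  2.0286  0.108   0.7174  2.7137] down [ 0.0008  0.0006 -1.    ]
to knob [ 0.0049 -1.2661  0.1784]
```

Request:
{"fn": "send_rows", "kwargs": {
  "plan": [
    [0,0,0,0,0.4],
    [0,0,0,0,0.7],
    [0,0,0,0,1],
    [0,0,0,0,1],
    [0,0,0,0,1],
    [0,0,0,0,1]
  ]
}}

```text
clock: 19.68
tcp_pos: [0.5097, 0.1004, 0.1142]
orientation: [-0.014, -2.215, 2.215]
contact_force: [-0.9, 0.7, 0.4]
grip_width: 0.0857
```

```bash
python3 st.py
```

```text
t 19.675 tcp [0.5097 0.1004 0.1142] xang 179.25617328398025 F [-0.897   0.7103  0.4113] M [-0.0101  0.0436 -0.0024] w 0.08573513940316149
j [-0.1658  0.4035 -0.1819  2.0291  0.1082  0.7179  2.7136] down [ 0. -0. -1.]
to knob [-0.0332 -1.2797  0.1439]
```

Request:
{"fn": "send_rows", "kwargs": {
  "plan": [
    [0,-1,0,0,1],
    [0,-3,0,0,1],
    [0,-4,0,0,1],
    [0,-4,0,0,1],
    [0,-3,0,0,1],
    [0,-1,0,0,1],
    [0,0,0,0,1],
    [0,0,0,0,1]
  ]
}}

```text
clock: 20.68
tcp_pos: [0.5089, 0.1002, 0.2728]
orientation: [-0.012, -2.213, 2.214]
contact_force: [-0.2, 0.0, -0.2]
grip_width: 0.0855
```

```bash
python3 st.py
python3 - <<'E'
from h import *
a=np.array([.4422,-.1500]); 
f=r.grab_frame("top");g=r.grab_frame("side")
cv2.imwrite("pics/s10.png",g["image"][...,::-1])
outs=[]
for F,x0,y0 in((f,428,170),(g,415,280)):
    s=9;w,h=44,50
    im=cv2.resize(F["image"][y0:y0+h,x0:x0+w,::-1],None,fx=s,fy=s,interpolation=cv2.INTER_CUBIC)
    def L(P,c,cl=True): cv2.polylines(im,[np.array([(proj(F,q)+.5-[x0,y0])*s-.5 for q in P]).round().astype(np.int32)],cl,c,1)
    t=np.radians(-15.4);u=np.array([np.cos(t),np.sin(t)]);v=np.array([-u[1],u[0]])
    for z in(.060,.072): L([[*(a+i*u+j*v),z] for i,j in((.163,.005),(.163,-.005),(.203,-.005),(.203,.005))],(0,255,255) if z<.066 else (0,0,255))
    t=np.radians(-15.4);u=np.array([np.cos(t),np.sin(t)]);cc=a+.137*u
    for z in(.063,.085): L([[cc[0]+.006*np.cos(q),cc[1]+.006*np.sin(q),z] for q in np.linspace(0,6.28,30)],(0,255,0))
    outs.append(im)
cv2.imwrite("pics/ov4.png",np.hstack(outs))
crop(g,"pics/s10k.png",285,195,345,260,9)
E
```

```text
t 20.675 tcp [0.5089 0.1002 0.2728] xang 179.2630375645949 F [-0.1632  0.0356 -0.1826] M [-0.0119  0.0095 -0.0286] w 0.08549534745667403
j [-0.1425  0.2041 -0.1983  1.8808  0.0455  1.0635  2.7697] down [-0.0024 -0.0006 -1.    ]
to knob [-0.1466 14.5792  0.1128]
```

View pics/ov4.png

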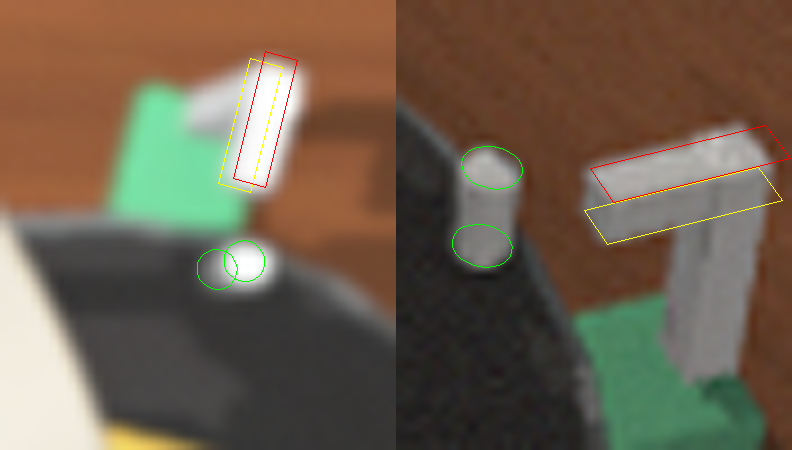

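View pics/s10k.png

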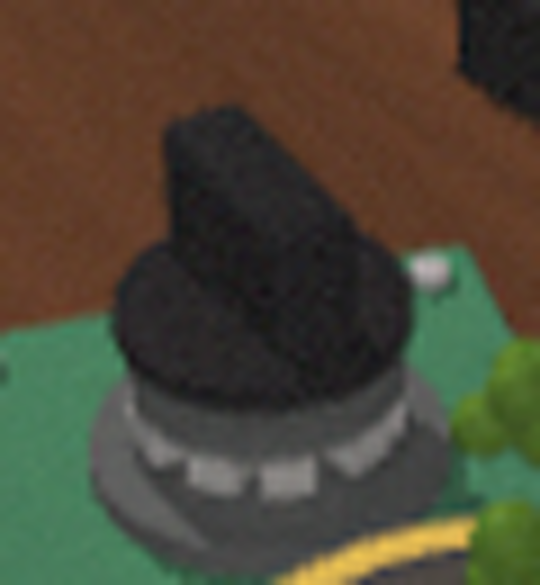

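View pics/s10.png

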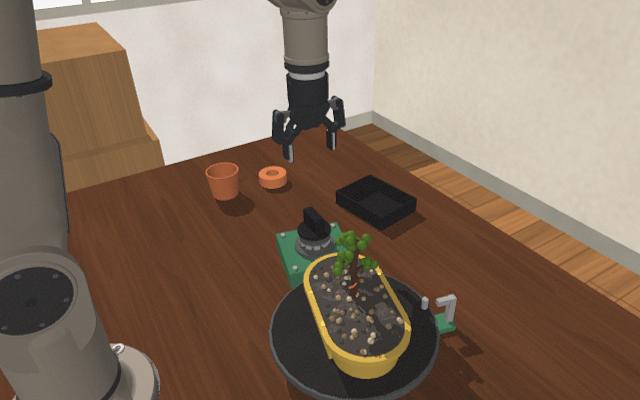

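```bash
python3 -c "
from bench import r
print(r.hand_in())"
```

```text
the job is handed in; nothing more can be done
None
```

The knob is in gear and fully home, the stud is lined up with the pointer, and the job was handed in at about 21 s; hand-in gives no verdict.

- **Meshing:** I gripped the bar and pressed with about 5–6 N. I turned it anticlockwise in 2.5° steps until the spring force vanished, after 50°. That is further than "rocking it a little", but no mesh showed earlier. The turntable did not visibly move in a check at 42.5°, and there was no turning resistance right after the teeth dropped in.
- **Pressing home:** The knob went down about 13.3 mm to a hard stop. The hardest push, about 17 N, came at that stop, after the teeth had meshed.
- **Lining up:** I turned the knob smoothly about 52° more, play included. I then released it and raised the gripper straight up.

**Last checks:** The side picture shows the knob still down with its teeth meshed, and the wrist force was near zero. Overlays in both cameras put the stud and pointer at about −15.4°, agreeing to roughly half a degree. The raw pointer readings differed slightly: −15.5° from the side camera and −16.2° from the top camera. I put that gap down to the assumed height of the pointer and went with the side camera.

The spare pot, wire spool and tray look where they were at the start. No check failed.

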